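# Mount the inspection camera in its snap clamp

### The arm

A 7-joint arm with a two-finger parallel gripper is mounted at the origin on a cart in front of the work surface, level with it; the furniture and walls round the work are solid. World frame = base frame: x ahead of the robot, y to its left, z up, the work surface at z = 0. Lengths are in m, angles in rad, forces in N, time in s.
With the tool pointing down it reaches from about 0.35 to 0.9 m from the base axis. Payload 8.1 kg.
Tool frame: the origin (TCP) lies midway between the tips of the shut fingers; the grasp point (between the pads) lies r.grasp_offset behind it (r.grasp_offset is the distance from the TCP to the grasp point, in m); z points along the fingers, y is the line along which they close (so a half turn about z gives the same grasp; the last joint's range is limited). The gripper opens to 85 mm and grips with 20 to 120 N. Pads are 22 mm wide; open, the fingers measure 114 mm over their backs; the gripper's body (76 mm by 85 mm) begins 54 mm behind the grasp point. The pads swing forward as they close: fully open they stand 13 mm farther back than shut.
Start: joints at [-1.357, 0.434, 0.025, 1.573, -0.012, 1.134, -0.075], TCP at [0.195, 0.594, 0.231] pointing down, gripper open.
Joint ranges: [-2.62, 2.62], [-0.44, 2.09], [-1.27, 1.32], [0.08, 2.57], [-1.32, 4.46], [0.12, 2], [-2.74, 2.74]. Speed limits (rad/s): [2.22, 2.22, 3.01, 3.01, 3.14, 3.14, 3.14].

### API

Orientations are given as a unit quaternion [w, x, y, z].
In Python, from rig import r, move_gripper, kin, monitor, capture, order gives the robot as it stands. Calls block until the motion is done:
- r.reach(position, orientation): joint-space move of the TCP to a pose.
- r.move_l(position, frame=None, speed=0.15): straight line of the TCP; frame=None keeps the orientation; speed is the mean speed in m/s.
- r.set_joints(angles): joint-space move.
- move_gripper(opening): opening from 0.0 (shut) to 1.0 (fully open); the grip force is fixed at half the most; returns when the fingers have stopped.
- r.pause(seconds).
- kin.inverse_kinematics(position, orientation): joint angles nearest the present ones, or None.
- monitor.observe(): the state.
- capture(name): name is "scene" or "side" or "wrist"; returns a dict with "pixels" (400x640x3 uint8, blue, green, red), "mtx" (3x3 intrinsics, pixels), "R" (3x3) and "t" (3): a world point X has camera coordinates R X + t. Camera axes: x right, y down, z forward; pixel columns grow to the right and rows downward; lengths in m; the calibration is good to about 2 mm. A picture is of the moment at which its call begins. There is no depth.
A pose or a line that the arm cannot do raises r.Unreachable and nothing moves.
- order.job_done(): hands the job in; it is judged then, once.
The state is a dict: "t": time; "joint_positions": joint angles; "dq": joint speeds; "joint_efforts": joint torques, N m; "ee_pos": TCP position; "ee_rot": TCP orientation; "wrist_force": force on the tool from outside, world axes, zero at the start; "wrist_torque": the same for the moment, N m; "finger_gap": opening from 0.0 (shut) to 1.0 (fully open); "gripper_force": force on a finger pad.
Only numpy, scipy, OpenCV 4.12 (cv2) and the standard library are available. Lean on these libraries where they do the work, as an engineer would, in place of code of your own. Each camera call takes 0.05 s, during which the arm holds its last target. There are 200 camera calls.

### The job

Mount the inspection camera in the snap clamp on the bench, the right way up and with its lens looking at the dotted calibration plate that stands on the bench beside it: press its slim barrel down between the open jaws, fully home in the saddle, keep hold of it until the jaws have snapped shut over the barrel, and only then let go. In its foam tray it can be taken only by the barrel, which the clamp's jaws need, so set it down on the free bench between tray and clamp and take it again by its square body. Leave the caliper and the lens cap where they lie.

Things in the scene. Friction and masses are not known exactly. Their poses are not given: they have to be found in the camera images.
- camera: the inspection camera, 0.25 kg: a grey ribbed square body (40 x 40 mm, 56 long), a slim dark round barrel (26 mm diameter, 50 long), a wide dark lens (40 mm diameter, 40 long) in line. Origin on its underside below the barrel's middle; x the way the lens looks, z up. Body from x = -81 to -25 mm (connectors to -87), barrel to +25, lens to +65. It lies level and steady on a flat surface
- barrel (a point): the middle of the camera's barrel, on the optical axis, 20 mm above the camera's origin and underside; axes as the camera's
- lens_front (a point): the centre of the lens's front glass, 65 mm ahead of the barrel's middle; axes as the camera's
- tray: fitted tray, fixed: black shell 200 x 154 x 36 mm, two firm grey foam blocks (tops at 44 mm) closing in the camera's body and lens, 3 mm play. Between them a gap for the fingers at the barrel, x = -28 to +28 mm, 146 mm wide. Origin centre of underside, x along it. The camera lies in it, axes as the tray's, its origin 6 mm up, barrel axis 26 mm above the bench; lift straight 45 mm to clear
- clamp_base: the snap clamp, fixed: aluminium foot 104 (x) x 112 (y) x 10 mm, grey housing up to 54 mm, two aluminium jaws with rubber pads either side of a V saddle, 36 mm wide along x. Origin centre of the foot's underside; x points to the calibration plate, along the clamped barrel, the way the lens must look; z up. Open jaws reach about 82 mm above the bench, about 58 mm between the pads
- clamp_seat (a point): where the middle of the barrel belongs: in the saddle, 60 mm above the bench, over the clamp's origin; axes as the clamp's. Between camera body and lens the 36 mm jaws have 7 mm of play each way along x
- jaw_left (a joint): how far the jaws (geared together) have closed, rad: 0 open (start), about 0.78 shut on the barrel, 0.95 shut empty. The barrel meets rollers at the jaws' feet 10 mm above its seat; pressing on (up to about 12 N) swings the jaws in against an over-centre spring; some 4 mm above the seat they pass dead centre, snap shut and hold. Let go sooner, they spring open
- target: the calibration plate, a black board with white dots, 150 mm wide and 115 mm high, fixed upright on the bench, dots towards the clamp, some 170 mm from the clamp. Origin at the centre of its underside
- caliper: bystander: a digital caliper, 236 mm long, lying behind the work. Origin at the centre of its underside
- lens_cap: bystander: a black cap, 39 mm diameter, 9 mm high, lying between tray and clamp, behind. Origin at the centre of its underside

How it is judged:
By the outcome, as a careful person would: the job done as asked, in the order asked, and still so for the second after the job is handed in, with the robot touching nothing.
It also fails if it takes over 54 s, if anything falls off the work surface, if the arm or the gripper's body presses on something with over 40 N, if the wrist force passes 120 N, or if a joint passes its speed limit or range.

## Working session

There is one attempt and no reset: what is moved stays moved. The work goes in short steps, each a Python script; the robot and the scene stay as the last script left them, time stands still between calls to the robot, and variables do not carry over. Pictures are saved under pics/ and viewed, at most 10 in all, crops included, and the job is handed in when it is done.

```bash
ls; mkdir -p pics
python3 - <<'E'
from rig import r, move_gripper, kin, monitor, capture, order
import cv2,numpy as np
print(r.grasp_offset); s=monitor.observe(); print(s)
for n in ["scene","side","wrist"]:
    c=capture(n); cv2.imwrite(f"pics/{n}0.png",c["pixels"]); print(n,c["mtx"].round(1).tolist(),c["R"].round(3).tolist(),c["t"].round(3).tolist())
E
```

```text
pics
0.0187
{'t': 0.0, 'joint_positions': array([-1.35659637,  0.43522544,  0.02496468,  1.57409991, -0.01159714,
        1.13398576, -0.07511852]), 'dq': array([-0.00119929, -0.00168531, -0.00065622,  0.00122008,  0.00186708,
        0.00082607, -0.00061814]), 'joint_efforts': array([-3.90142777e-04, -6.70456767e+01,  1.02465637e+00, -3.16223288e+01,
        1.52597646e-02,  1.20962519e-02, -1.31036191e-05]), 'ee_pos': array([0.19459807, 0.59340379, 0.23052325]), 'ee_rot': array([-5.34502453e-05,  1.57777683e-01,  9.87474346e-01, -7.84956246e-04]), 'wrist_force': array([-0.81406116,  0.48222002, -0.06756297]), 'wrist_torque': array([-0.03078273,  0.00892103,  0.00867648]), 'gripper_force': 0.0, 'finger_gap': 1.0004438573248806}
scene [[456.3, 0.0, 315.6], [0.0, 456.3, 204.8], [0.0, 0.0, 1.0]] [[0.836, -0.549, -0.01], [-0.284, -0.418, -0.863], [0.469, 0.724, -0.505]] [-0.536, 0.199, 1.001]
side [[517.4, 0.0, 319.9], [0.0, 517.4, 203.9], [0.0, 0.0, 1.0]] [[0.969, -0.248, -0.002], [-0.145, -0.562, -0.814], [0.201, 0.789, -0.581]] [-0.602, 0.128, 1.171]
wrist [[344.1, 0.0, 328.7], [0.0, 344.1, 203.8], [0.0, 0.0, 1.0]] [[0.311, 0.95, -0.001], [0.901, -0.295, 0.318], [0.302, -0.1, -0.948]] [-0.625, -0.043, 0.38]
```

View pics/scene0.png

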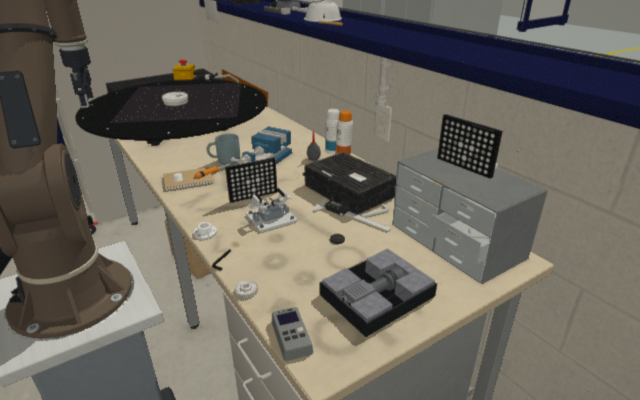

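View pics/side0.png

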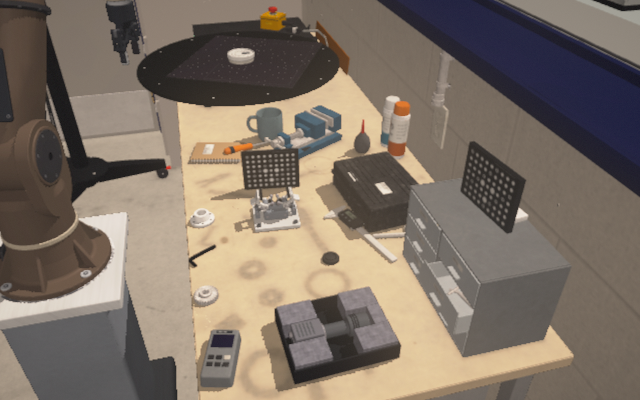

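Both views show the tray at the near right (scene 378,288; side 336,332), the clamp at (270,210)/(275,212) with the dotted plate just behind it at (252,180)/(271,168), and the cap at (337,239)/(331,258). The caliper lies behind them, and a decoy plate stands on the drawer cabinet.

```bash
cat > h.py <<'E'
from rig import r, move_gripper, kin, monitor, capture, order
import cv2,numpy as np
from scipy.spatial.transform import Rotation as Ro
def ray(c,u,v):
    d=np.linalg.inv(c["mtx"])@[u,v,1]; R=np.array(c["R"]); return -R.T@c["t"], R.T@d
def onz(c,u,v,z):
    o,d=ray(c,u,v); return o+d*(z-o[2])/d[2]
def tri(obs):
    A=np.zeros((3,3));b=np.zeros(3)
    for c,u,v in obs:
        o,d=ray(c,u,v); d=d/np.linalg.norm(d); P=np.eye(3)-np.outer(d,d); A+=P;b+=P@o
    X=np.linalg.solve(A,b)
    res=[np.linalg.norm((np.eye(3)-np.outer(d/np.linalg.norm(d),d/np.linalg.norm(d)))@(X-o)) for o,d in (ray(*q) for q in obs)]
    return X,max(res)
def proj(c,X):
    p=c["mtx"]@(np.array(c["R"])@X+c["t"]); return p[:2]/p[2]
def down(yaw): # tool down, tool x axis at yaw (world), tool y = closing line
    q=(Ro.from_euler('z',yaw)*Ro.from_euler('x',np.pi)).as_quat(); return np.array([q[3],q[0],q[1],q[2]])
def st():
    s=monitor.observe(); print('t%.1f'%s['t'],s['ee_pos'].round(4),'F',s['wrist_force'].round(1),'gap %.3f gf %.1f'%(s['finger_gap'],s['gripper_force']),s['joint_positions'].round(2)); return s
E
python3 - <<'E'
from h import *
a,b=capture("scene"),capture("side")
for n,p,q in [("tray",(378,288),(336,332)),("clamp",(270,210),(275,212)),("plate",(252,180),(271,168)),("cap",(337,239),(331,258))]:
    print(n,tri([(a,*p),(b,*q)]))
for n,p in dict(trayNL=(287,375),trayNR=(398,355),trayL=(277,322),foot1=(252,228),foot2=(299,226),plL=(243,189),plR=(299,189)).items(): print(n,onz(b,*p,0).round(3))
s=monitor.observe(); 
print(Ro.from_quat(np.roll(s['ee_rot'],-1)).as_matrix().round(3))
c=capture("wrist"); R=Ro.from_quat(np.roll(s['ee_rot'],-1)).as_matrix()
print("cam in tool",R.T@(-np.array(c["R"]).T@c["t"]-s['ee_pos']), (np.array(c["R"])@R).round(2))
E
```

```text
tray (array([ 0.55730354, -0.37300656,  0.01856445]), np.float64(0.000777095122525963))
clamp (array([0.5127412 , 0.02844252, 0.02633645]), np.float64(0.004401291662076944))
plate (array([0.53285039, 0.18031096, 0.05399933]), np.float64(0.0015158534194413178))
cap (array([ 0.61010225, -0.14716531, -0.00205434]), np.float64(0.00029096137881162455))
trayNL [ 0.451 -0.431  0.   ]
trayNR [ 0.658 -0.44   0.   ]
trayL [ 0.456 -0.305  0.   ]
foot1 [0.452 0.006 0.   ]
foot2 [ 0.565 -0.015  0.   ]
plL [0.453 0.182 0.   ]
plR [0.6   0.144 0.   ]
[[-0.95   0.312 -0.   ]
 [ 0.312  0.95  -0.001]
 [-0.    -0.001 -1.   ]]
cam in tool [ 0.08010924  0.00084958 -0.1426127 ] [[ 0.    1.   -0.  ]
 [-0.95  0.   -0.32]
 [-0.32  0.    0.95]]
```

Run:
```python
from h import *
for n,p,ys in [("clamp",(.51,.03,.1),(105,-75)),("bench",(.48,-.14,.05),(105,-75)),("tray",(.555,-.373,.05),(0,180,10,-10))]:
    for y in ys:
        q=kin.inverse_kinematics(p,down(np.radians(y))); print(n,y,None if q is None else np.round(q,2))
side=capture("side"); print(onz(side,205,295,0),onz(side,201,252,0))
r.reach([.49,-.02,.27],down(np.radians(-75))); st()
c=capture("wrist"); cv2.imwrite("pics/c1.png",c["pixels"]); np.save("pics/c1.npy",c,allow_pickle=True)
r.move_l([.55,.05,.27],speed=.2); st()
c=capture("wrist"); cv2.imwrite("pics/c2.png",c["pixels"]); np.save("pics/c2.npy",c,allow_pickle=True)
cv2.imwrite("pics/c12.png",cv2.resize(np.vstack([cv2.imread("pics/c1.png"),cv2.imread("pics/c2.png")]),(480,600)))
```

```text
clamp 105 [-0.56  0.44  0.53  2.03 -0.32  0.75  0.43]
clamp -75 [-0.92  0.67  1.15  2.06 -0.78  0.94 -2.22]
bench 105 [-0.45  0.63  0.9   2.11 -0.75  0.75  1.2 ]
bench -75 [-0.57  0.78  1.14  2.12 -0.95  0.9  -1.73]
tray 0 [ 0.07  0.79  0.72  1.67 -0.63  0.93 -0.53]
tray 180 [ 0.12  0.76  0.64  1.67 -0.56  0.9   2.55]
tray 10 [ 0.1   0.77  0.68  1.67 -0.59  0.91 -0.39]
tray -10 [ 0.04  0.81  0.79  1.68 -0.69  0.95 -0.65]
[ 0.32355011 -0.19516795  0.        ] [ 3.24613364e-01 -5.39136685e-02 -1.11022302e-16]
t2.8 [ 0.4902 -0.0193  0.2699] F [ 0.6 -0.1 -0.5] gap 1.005 gf 0.0 [-0.98  0.29  1.17  1.89 -0.3   1.15 -2.57]
t3.4 [0.5498 0.0496 0.2697] F [-0.4 -0.9 -0.1] gap 1.003 gf 0.0 [-0.95  0.43  1.1   1.75 -0.41  1.21 -2.62]
```

View pics/c1.png

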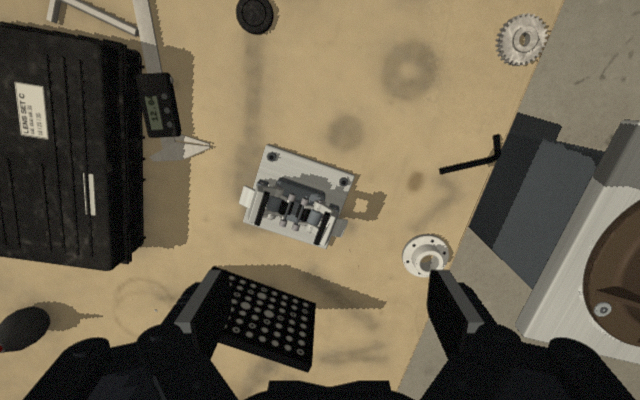

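Wrist view c1 shows the clamp foot with its back edge from (270,145) to (358,172), screws at (272,156) and (344,183), and the open jaws at (262,205) and (322,230). The plate stands at (270,315), so clamp x runs down the image.

Run:
```python
import cv2,numpy as np
a=np.load("pics/c1.npy",allow_pickle=True).item(); b=np.load("pics/c2.npy",allow_pickle=True).item()
from h import proj,onz
X=onz(a,300,200,.01); u,v=proj(b,X).astype(int); print(u,v)
def crop(c,u,v):
    g=c["pixels"][v-65:v+65,u-65:u+65]; return cv2.resize(g,(400,400),interpolation=cv2.INTER_CUBIC)
print(u-65,v-65)
cv2.imwrite("pics/cc.png",np.hstack([crop(a,300,200),crop(b,u,v)]))
```

```text
362 159
297 94
```

View pics/cc.png

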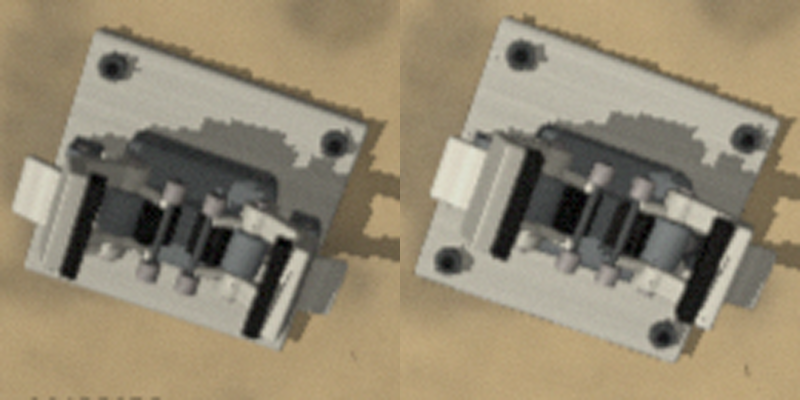

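The crops show the foot's four corners, its screws and the black pad edges clearly in both views. I'll triangulate these.

```bash
cat > clamp.py <<'E'
from h import *
a=np.load("pics/c1.npy",allow_pickle=True).item(); b=np.load("pics/c2.npy",allow_pickle=True).item()
k=130/400
L=lambda p:(a,235+p[0]*k-.34,135+p[1]*k-.34); Rr=lambda p:(b,297+p[0]*k-.34,94+p[1]*k-.34)
P={}
for n,p,q in [("A",(100,30),(106,17)),("B",(368,122),(378,122)),("C",(282,350),(277,362)),("D",(26,268),(17,272)),("s1",(114,66),(121,54)),("s2",(334,144),(346,139)),("padL",(84,226),(118,204)),("padR",(268,288),(306,270))]:
    X,e=tri([L(p),Rr(q)]); P[n]=X; print(n,X.round(4),round(e,4), onz(*L(p),.010)[:2].round(4), onz(*Rr(q),.010)[:2].round(4))
for f,s in ((L,"L"),(Rr,"R")):
    pass
E
python3 - <<'E'
from clamp import *
cs=np.mean([P[n] for n in "ABCD"],0); print("foot centre",cs)
for u,v in (("A","B"),("D","C"),("A","D"),("B","C"),("padL","padR")): d=P[v]-P[u]; print(u,v,np.hypot(*d[:2]).round(4),np.degrees(np.arctan2(d[1],d[0])).round(2))
print("pad mid",(P["padL"]+P["padR"])/2)
r.reach([.53,-.40,.25],down(0.0)); st()
c=capture("wrist"); np.save("pics/t1.npy",c,allow_pickle=True)
r.move_l([.50,-.34,.25],speed=.2); st()
d=capture("wrist"); np.save("pics/t2.npy",d,allow_pickle=True)
cv2.imwrite("pics/t12.png",np.hstack([c["pixels"][:,120:520],d["pixels"][:,120:520]]))
E
```

```text
A [ 0.5672 -0.019   0.0068] 0.0001 [ 0.5667 -0.0196] [ 0.5674 -0.0192]
B [ 4.567e-01 -9.200e-03 -4.000e-04] 0.0007 [ 0.4586 -0.0119] [ 0.4591 -0.0093]
C [0.4655 0.092  0.0085] 0.0001 [0.4656 0.0914] [0.466  0.0915]
D [0.5758 0.0819 0.0123] 0.0003 [0.5759 0.0831] [0.5761 0.0823]
s1 [ 0.5586 -0.008   0.0119] 0.0001 [ 0.5587 -0.0075] [ 0.5586 -0.008 ]
s2 [ 4.691e-01 -3.000e-04  1.190e-02] 0.0 [4.689e-01 1.000e-04] [ 4.685e-01 -2.000e-04]
padL [0.5495 0.0339 0.0753] 0.0001 [0.5567 0.0592] [0.5449 0.046 ]
padR [0.4841 0.039  0.076 ] 0.0001 [0.4784 0.0658] [0.4669 0.0521]
foot centre [0.51628912 0.0364073  0.00679312]
A B 0.111 174.92
D C 0.1108 174.76
A D 0.1013 85.16
B C 0.1016 85.02
padL padR 0.0656 175.52
pad mid [0.51678738 0.03641685 0.07566879]
t5.2 [ 0.5306 -0.399   0.25  ] F [0.1 1.1 0. ] gap 0.996 gf 0.0 [ 0.13  0.55  0.7   1.48 -0.37  1.24 -0.69]
t5.7 [ 0.5007 -0.3388  0.2503] F [-0.3  0.1  1. ] gap 0.996 gf 0.0 [ 0.01  0.44  0.73  1.64 -0.31  1.18 -0.76]
```

View pics/t12.png

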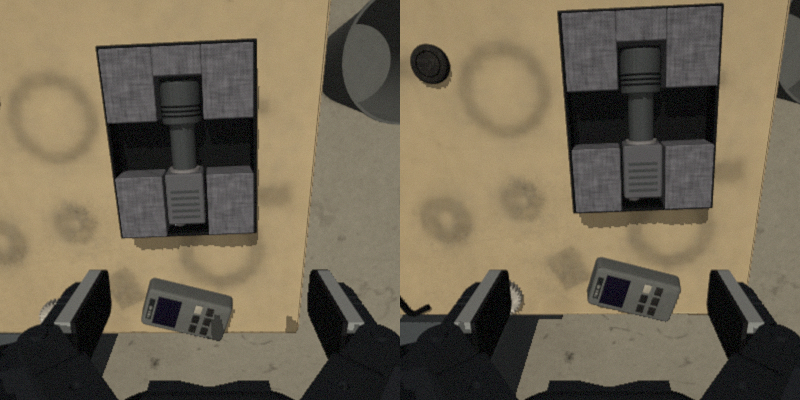

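The tray view shows lens up (away from the robot) and body down, with foam on both sides. The lens/barrel junctions are at about (183,122) and (639,93), the barrel/body junctions at (186,170) and (640,141), and the tray's corners are visible in both halves.

Run:
```python
from h import *
a=np.load("pics/t1.npy",allow_pickle=True).item(); b=np.load("pics/t2.npy",allow_pickle=True).item()
P={}
for n,p,q in [("c0",(97,46),(558,12)),("c1",(256,39),(722,4)),("c2",(258,233),(712,207)),("c3",(122,238),(575,212)),("lb",(183.5,122),(640,93)),("bb",(186,170),(641.5,141)),("bodyL",(168,171),(623,142)),("bodyR",(205,169),(661,140)),("f1",(106,123),(567,93)),("f2",(254,117),(717,87)),("f3",(116,180),(572,151)),("f4",(256,173),(714,144))]:
    X,e=tri([(a,p[0]+120,p[1]),(b,q[0]-280,q[1])]);P[n]=X;print(n,X.round(4),round(e,4))
m=np.mean([P[f"c{i}"] for i in range(4)],0); print("tray",m)
for u,v in (("c3","c0"),("c2","c1"),("bb","lb"),("c0","c1"),("c3","c2"),("f1","f2"),("f3","f4")): d=P[v]-P[u]; print(u,v,np.hypot(*d[:2]).round(4),np.degrees(np.arctan2(d[1],d[0])).round(2))
for n,c in (("t1",a),("t2",b)):   # barrel edges at mid row
    for dz in (.026,):
        mid=(P["lb"]+P["bb"])/2; u,v=proj(c,mid); row=c["pixels"][int(v)-8:int(v)+9].mean((0,2)); print(n,round(u,1),round(v,1),row[int(u)-30:int(u)+30].round().astype(int).tolist())
```

```text
c0 [ 0.6534 -0.29    0.0275] 0.0002
c1 [ 0.6597 -0.4436  0.0302] 0.0001
c2 [ 0.4585 -0.4546  0.0286] 0.0009
c3 [ 0.4575 -0.3022  0.0421] 0.0004
lb [ 0.5804 -0.3712  0.0124] 0.0
bb [ 0.5315 -0.3734  0.0265] 0.0008
bodyL [ 0.5304 -0.3539  0.0267] 0.0009
bodyR [ 0.5325 -0.394   0.0262] 0.0008
f1 [ 0.5814 -0.2978  0.0465] 0.001
f2 [ 0.5869 -0.4443  0.0363] 0.0006
f3 [ 0.5237 -0.3009  0.0418] 0.0004
f4 [ 0.5293 -0.4489  0.0317] 0.0007
tray [ 0.55727283 -0.37259394  0.03211633]
c3 c0 0.1963 3.55
c2 c1 0.2015 3.12
bb lb 0.049 2.62
c0 c1 0.1537 -87.68
c3 c2 0.1524 -89.64
f1 f2 0.1466 -87.85
f3 f4 0.148 -87.81
t1 304.6 145.7 [19, 19, 17, 15, 18, 18, 16, 16, 21, 18, 16, 18, 17, 17, 18, 18, 23, 41, 50, 56, 60, 63, 64, 65, 66, 66, 64, 67, 66, 66, 64, 63, 61, 59, 56, 54, 53, 49, 46, 40, 34, 24, 13, 14, 14, 15, 17, 17, 16, 19, 22, 21, 22, 23, 22, 24, 21, 20, 18, 20]
t2 360.9 117.4 [17, 15, 18, 14, 16, 16, 16, 15, 17, 16, 18, 15, 16, 15, 19, 18, 19, 18, 32, 42, 47, 51, 54, 60, 62, 61, 62, 64, 64, 63, 64, 65, 66, 64, 62, 60, 58, 55, 52, 50, 49, 44, 38, 23, 15, 13, 15, 18, 18, 19, 19, 23, 20, 21, 21, 19, 18, 18, 15, 16]
```

Camera barrel middle ≈ (0.5565, -0.3725), yaw ≈ 2.6°, and the heights agree with the text within noise. Next I'll grasp the barrel and lift.

Run:
```python
from h import *
q=down(np.radians(2.6)); p=np.array([.5565,-.3725,0])
for z,n in ((.13,"h"),): r.reach(p+[0,0,.13],q)
r.move_l(p+[0,0,.0075],speed=.12); st()
move_gripper(0.0); st()
r.move_l(p+[0,0,.10],speed=.12); st()
for n in("scene","wrist"):
    c=capture(n); cv2.imwrite(f"pics/lift_{n}.png",c["pixels"])
a=cv2.imread("pics/lift_wrist.png")[80:400,120:520]; b=cv2.imread("pics/lift_scene.png")[150:390,220:520]
cv2.imwrite("pics/lift.png",np.hstack([a,cv2.resize(b,(400,320))]))
```

```text
t7.5 [ 0.557  -0.373   0.0084] F [ 0.9 -0.9  0.7] gap 1.001 gf 0.0 [ 0.17  0.8   0.55  1.68 -0.54  0.81 -0.56]
t8.1 [ 0.5567 -0.3725  0.0079] F [-0.4  0.8  5.1] gap 0.285 gf 58.7 [ 0.17  0.8   0.55  1.68 -0.54  0.81 -0.56]
t9.1 [ 0.5561 -0.372   0.0991] F [ 0.1  0.6 -2. ] gap 0.283 gf 58.9 [ 0.13  0.69  0.62  1.63 -0.47  0.97 -0.62]
```

View pics/lift.png

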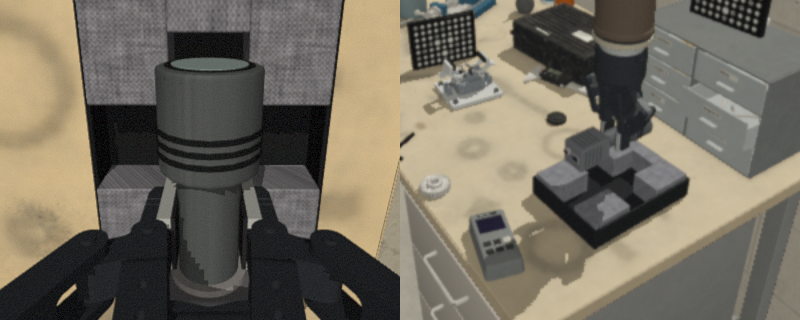

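The camera hangs by its barrel (lens front at about 210,65 in the wrist crop) and has cleared the tray, perhaps slightly nose-up. Next I'll turn it and set it down on the free bench.

Run:
```python
from h import *
q=down(np.radians(85)); p=np.array([.47,-.145,0])
r.move_l([.5561,-.372,.13],speed=.2)
r.reach(p+[0,0,.12],q); st()
r.move_l(p+[0,0,.03],speed=.15)
for z in (.018,.012,.008,.005,.0025,.001):
    r.move_l(p+[0,0,z],speed=.05); f=monitor.observe()['wrist_force'][2]; print(z,round(f,1))
    if f>6: break
r.pause(.2); st()
move_gripper(1.0); r.pause(.1); st()
r.move_l(p+[0,0,.13],speed=.2); 
r.move_l(p+[-.004,-.06,.17],speed=.2); st()
c=capture("wrist"); np.save("pics/b1.npy",c,allow_pickle=True)
r.move_l(p+[.03,-.11,.17],speed=.2); st()
d=capture("wrist"); np.save("pics/b2.npy",d,allow_pickle=True)
cv2.imwrite("pics/b12.png",np.hstack([c["pixels"][:,120:520],d["pixels"][:,120:520]]))
```

```text
t10.4 [ 0.4704 -0.146   0.1199] F [ 0.3 -0.  -1.8] gap 0.283 gf 59.0 [-0.04  0.36  0.3   2.04 -0.15  0.76  0.26]
0.018 -1.6
0.012 -1.9
0.008 -2.2
0.005 -1.9
0.0025 -2.3
0.001 11.6
t13.0 [ 0.4701 -0.145   0.0017] F [-2.7  0.5 11. ] gap 0.286 gf 60.5 [ 0.03  0.56  0.21  2.13 -0.25  0.48  0.35]
t13.7 [ 0.47  -0.145  0.001] F [0.4 1.  0.3] gap 1.003 gf 0.0 [ 0.03  0.56  0.21  2.13 -0.25  0.48  0.35]
t15.0 [ 0.4655 -0.205   0.1691] F [-1. -0. -0.] gap 0.999 gf 0.0 [ 0.04  0.32  0.34  1.95 -0.13  0.89  0.36]
t15.5 [ 0.4998 -0.2542  0.1688] F [-0.6  1.   0.3] gap 1.000 gf 0.0 [ 0.12  0.4   0.35  1.83 -0.16  0.94  0.45]
```

View pics/b12.png

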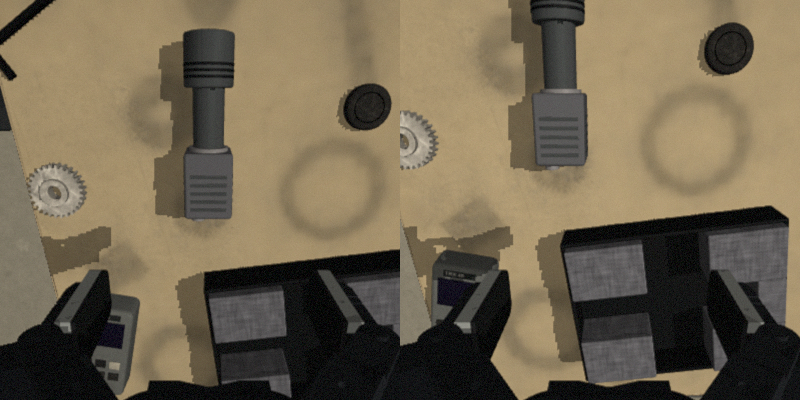

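The camera stands level on the bench with its lens to the upper side. The body's top face is about (187,150)–(232,217) in the left half and (534,93)–(587,164) in the right.

Run:
```python
from h import *
a=np.load("pics/b1.npy",allow_pickle=True).item(); b=np.load("pics/b2.npy",allow_pickle=True).item()
P={}
for n,p,q in [("fl",(187,151),(534,94)),("fr",(231,151),(585,94)),("rr",(232,217),(587,164)),("rl",(184,217),(537,164)),("lb",(209,88),(558,23)),("bb",(209,147),(559,88))]:
    X,e=tri([(a,p[0]+120,p[1]),(b,q[0]-280,q[1])]);P[n]=X;print(n,X.round(4),round(e,4),onz(a,p[0]+120,p[1],.04)[:2].round(4),onz(b,q[0]-280,q[1],.04)[:2].round(4))
    
# masks: body/barrel contour vs bench (bench is yellowish: b<<r ; camera grey)
for n,c in(("b1",a),("b2",b)):
    g=c["pixels"].astype(int); m=((g[...,2]-g[...,0])<18).astype(np.uint8)
    u0,v0=proj(c,np.array([.4655,-.198,.04])).astype(int)
    k,l,s,_=cv2.connectedComponentsWithStats(cv2.morphologyEx(m,cv2.MORPH_OPEN,np.ones((3,3),np.uint8)))
    i=l[v0,u0]; print(n,u0,v0,s[i])
    mm=l==i
    for v in range(v0-95,v0+40,8):
        x=np.flatnonzero(mm[v]) if 0<=v<400 else []
        if len(x): print(v,x.min(),x.max(),end=' | ')
    print()
```

```text
fl [ 0.4514 -0.1705  0.0314] 0.0013 [ 0.4531 -0.1683] [ 0.4522 -0.1713]
fr [ 0.4889 -0.1749  0.0199] 0.0001 [ 0.4878 -0.1714] [ 0.4904 -0.1747]
rr [ 0.4854 -0.2294  0.0335] 0.0003 [ 0.4849 -0.2272] [ 0.4862 -0.2279]
rl [ 0.4441 -0.2262  0.032 ] 0.0005 [ 0.4446 -0.2236] [ 0.4463 -0.2244]
lb [ 0.4746 -0.1227  0.0245] 0.0 [ 0.4746 -0.1228] [ 0.4765 -0.1254]
bb [ 0.4704 -0.1684  0.0303] 0.0003 [ 0.4707 -0.1667] [ 0.4715 -0.1687]
b1 325 185 [ 303   29   51  192 8171]
90 313 343 | 98 313 343 | 106 313 343 | 114 313 343 | 122 313 343 | 130 313 343 | 138 313 342 | 146 309 346 | 154 304 351 | 162 304 352 | 170 304 352 | 178 304 351 | 186 304 351 | 194 304 351 | 202 304 351 | 210 304 351 | 218 308 348 | 
b2 276 128 [ 250    0   58  170 7500]
33 261 294 | 41 262 294 | 49 262 295 | 57 263 295 | 65 263 295 | 73 264 295 | 81 264 295 | 89 261 296 | 97 252 306 | 105 252 306 | 113 253 306 | 121 253 306 | 129 254 306 | 137 254 306 | 145 255 306 | 153 255 307 | 161 256 305 |
```

Run:
```python
from clamp import *
# housing extent on -x side, in clamp coordinates
cx=np.array([np.cos(np.radians(85)),np.sin(np.radians(85))]);cy=np.array([-cx[1],cx[0]]);o=np.array([.5165,.0364])
for p in ((145,130),(275,180),(210,153)):
    X=onz(*L(p),.054)[:2]-o; print("housing",(X@cx).round(3),(X@cy).round(3))
q=down(np.radians(85)); org=np.array([.4703,-.146]); g=org-.045*cx
r.move_l([*g,.13],speed=.2)
r.move_l([*g,.001],speed=.12); st()
move_gripper(0.0); s=st()
r.move_l([*g,.03],speed=.08); st()
r.move_l([*g,.14],speed=.2); st()
r.move_l([*(o-.045*cx),.14],frame=None,speed=.2); st()
ims=[]
for n in("side","wrist"):
    c=capture(n); np.save(f"pics/over_{n}.npy",c,allow_pickle=True); ims.append(c["pixels"])
cv2.imwrite("pics/over.png",np.hstack([cv2.resize(ims[0][110:260,180:380],(400,300)),cv2.resize(ims[1],(400,250))[:,:] if 0 else cv2.copyMakeBorder(cv2.resize(ims[1],(400,250)),0,50,0,0,0)]))
```

```text
A [ 0.5672 -0.019   0.0068] 0.0001 [ 0.5667 -0.0196] [ 0.5674 -0.0192]
B [ 4.567e-01 -9.200e-03 -4.000e-04] 0.0007 [ 0.4586 -0.0119] [ 0.4591 -0.0093]
C [0.4655 0.092  0.0085] 0.0001 [0.4656 0.0914] [0.466  0.0915]
D [0.5758 0.0819 0.0123] 0.0003 [0.5759 0.0831] [0.5761 0.0823]
s1 [ 0.5586 -0.008   0.0119] 0.0001 [ 0.5587 -0.0075] [ 0.5586 -0.008 ]
s2 [ 4.691e-01 -3.000e-04  1.190e-02] 0.0 [4.689e-01 1.000e-04] [ 4.685e-01 -2.000e-04]
padL [0.5495 0.0339 0.0753] 0.0001 [0.5567 0.0592] [0.5449 0.046 ]
padR [0.4841 0.039  0.076 ] 0.0001 [0.4784 0.0658] [0.4669 0.0521]
housing -0.033 -0.025
housing -0.031 0.024
housing -0.032 -0.001
t17.4 [ 0.4669 -0.1911  0.0015] F [-0.5  0.3 -0.8] gap 1.001 gf 0.0 [ 0.11  0.57  0.23  2.1  -0.26  0.5   0.45]
t17.9 [ 0.4667 -0.1908  0.0015] F [-1.   1.3  5.4] gap 0.466 gf 60.7 [ 0.11  0.57  0.23  2.1  -0.26  0.5   0.45]
t18.4 [ 0.4664 -0.1907  0.0301] F [ 0.4  0.7 -3.1] gap 0.460 gf 60.5 [ 0.09  0.52  0.26  2.08 -0.24  0.56  0.43]
t19.1 [ 0.4657 -0.1904  0.139 ] F [-0.6 -0.7 -1.9] gap 0.460 gf 60.6 [ 0.02  0.35  0.33  2.   -0.16  0.82  0.36]
t20.2 [ 0.5121 -0.0099  0.1397] F [-0.3 -1.  -1.7] gap 0.462 gf 60.6 [-0.31  0.36  0.29  1.98 -0.14  0.83 -0.03]
```

View pics/over.png

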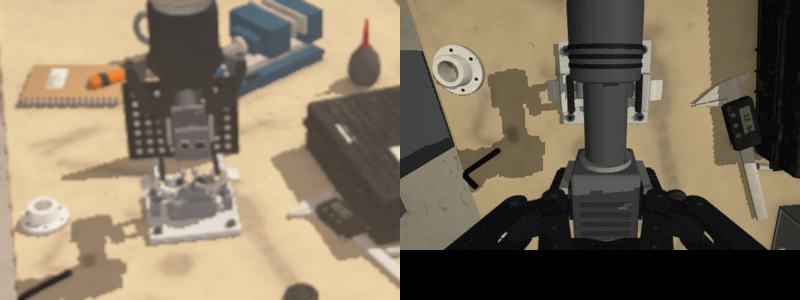

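The camera is held level over the clamp with its lens towards the plate, and barrel and jaws are centred in the wrist view (axis at about 606, pads at 571 and 647). I'll press it down in steps while watching the force.

Run:
```python
from h import *
cx=np.array([np.cos(np.radians(85)),np.sin(np.radians(85))]);o=np.array([.5165,.0364]);g=o-.045*cx
r.move_l([*g,.075],speed=.12); st()
r.move_l([*g,.055],speed=.06)
for z in (.052,.050,.048,.046,.044,.0425,.0415,.0405,.0395):
    r.move_l([*g,z],speed=.04); s=monitor.observe(); f=s['wrist_force']; print(z,s['ee_pos'].round(4),f.round(1),s['wrist_torque'].round(2),'t%.1f'%s['t'])
    if f[2]>25 or abs(f[:2]).max()>15: break
r.pause(.3); st()
ims=[]
for n in("side","wrist","scene"):
    c=capture(n); np.save(f"pics/in_{n}.npy",c,allow_pickle=True); ims.append(c["pixels"])
cv2.imwrite("pics/in.png",np.hstack([cv2.resize(ims[0][140:260,200:360],(400,300)),cv2.resize(ims[1][0:300,140:540],(400,300))]))
```

```text
t21.0 [ 0.5129 -0.0087  0.0754] F [ 0.9  0.2 -1.6] gap 0.462 gf 60.6 [-0.28  0.45  0.26  2.03 -0.18  0.68  0.  ]
0.052 [ 0.5126 -0.0084  0.0521] [-0.6  0.3 -0.5] [-0.04  0.11  0.03] t21.7
0.05 [ 0.5122 -0.0085  0.0503] [-4.6 -0.5  6.6] [0.21 0.69 0.19] t21.9
0.048 [ 0.5125 -0.0084  0.0481] [-2.3 -0.3  2.4] [0.05 0.44 0.11] t22.2
0.046 [ 0.5127 -0.0084  0.0458] [ 1. -0. -2.] [-0.12  0.06 -0.  ] t22.4
0.044 [ 0.5115 -0.0084  0.0432] [-1.1  0.6 -8.5] [-0.25  0.29  0.03] t22.7
0.0425 [ 0.5116 -0.0084  0.042 ] [-3.9  0.4 -7.6] [-0.18  0.69  0.13] t22.9
0.0415 [ 0.5119 -0.0084  0.0416] [-6.2  0.1 -0.9] [-0.    1.15  0.26] t23.2
0.0405 [ 0.5119 -0.0085  0.0412] [-8.4  0.7  9.1] [0.2  1.64 0.43] t23.4
0.0395 [ 0.512  -0.0087  0.0406] [-10.5  -1.4  15.4] [0.28 1.99 0.56] t23.7
t24.0 [ 0.512  -0.0086  0.0406] F [-9.3 -1.6 15.2] gap 0.459 gf 64.6 [-0.26  0.51  0.23  2.06 -0.2   0.6   0.03]
```

View pics/in.png

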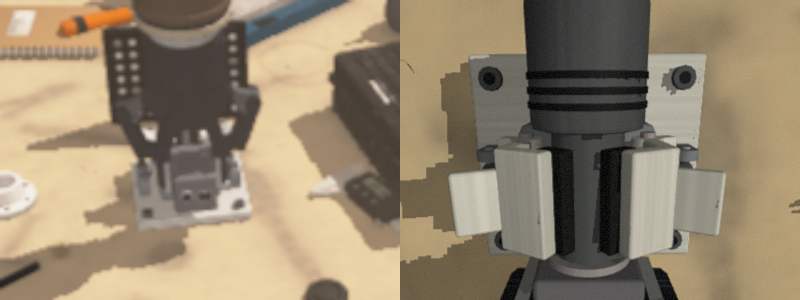

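The wrist view shows both jaws swung in over the barrel (black pads at about 563 and 611, y 200), between body and lens. The force trace shows the snap (−8.5 N), then firm contact at 15 N. I'll relieve the side load, let go and check.

Run:
```python
from h import *
cx=np.array([np.cos(np.radians(85)),np.sin(np.radians(85))]);o=np.array([.5165,.0364]);g=o-.045*cx
r.move_l([g[0]-.0015,g[1],.0410],speed=.03); s=st()
move_gripper(.75); r.pause(.2); s=st()
p=s['ee_pos']; r.move_l([p[0],p[1],.16],speed=.15)
r.move_l([p[0]-.01,p[1]-.09,.20],speed=.2); st()
ims=[]
for n in("side","wrist"):
    c=capture(n); np.save(f"pics/end_{n}.npy",c,allow_pickle=True); ims.append(c["pixels"])
cv2.imwrite("pics/end.png",np.hstack([cv2.resize(ims[0][140:260,200:360],(400,300)),cv2.resize(ims[1][0:300,140:540],(400,300))]))
```

```text
t24.4 [ 0.5116 -0.0085  0.0412] F [-0.8  0.8 -4.2] gap 0.462 gf 61.9 [-0.26  0.51  0.23  2.06 -0.2   0.59  0.02]
t25.0 [ 0.5112 -0.0084  0.041 ] F [-1.  -0.9  0.4] gap 0.747 gf 0.0 [-0.26  0.51  0.23  2.06 -0.2   0.6   0.02]
t26.6 [ 0.501  -0.0974  0.1992] F [ 0.6 -0.6 -0.7] gap 0.753 gf 0.0 [-0.18  0.28  0.34  1.91 -0.11  0.97  0.12]
```

View pics/end.png

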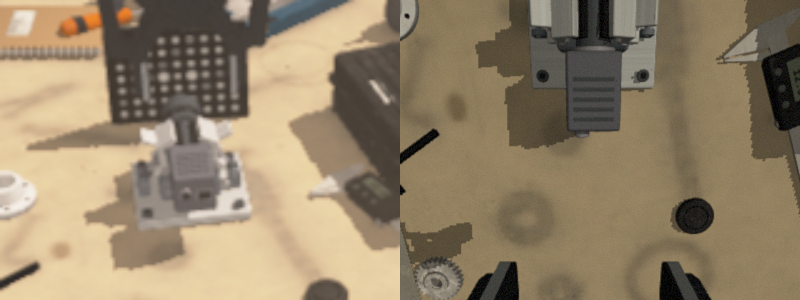

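The side view shows the camera held at (185,150), jaws shut, ribs up and lens at the dot plate. The wrist view shows it square to the foot, with the cap (694,215) and caliper undisturbed. The gripper is clear, so I'm handing in.

```bash
python3 -c "
from rig import order
print(order.job_done())"
```

```text
the job is handed in; nothing more can be done
None
```

The camera is in the clamp, right way up and lens towards the dotted plate, with the jaws snapped shut before I let go; I handed the job in at about 27 s with the gripper clear, caliper and lens cap untouched, and no verdict came back.

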